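# Prop the sample shed window open on its stay

### The arm

A 6-joint arm with a two-finger parallel gripper is mounted at the origin on the work surface. World frame = base frame: x ahead of the robot, y to its left, z up, the work surface at z = 0. Lengths are in m, angles in degrees, forces in N, time in s.
With the tool pointing down it reaches from about 0.275 to 0.85 m from the base axis. Payload 5.2 kg.
Tool frame: the origin (TCP) lies midway between the tips of the shut fingers; the grasp point (between the pads) lies 19 mm behind it; z points along the fingers, x is the direction in which the jaws open and shut, and the axes are right-handed (so a half turn about z gives the same grasp; the last joint's range is limited). The gripper opens to 85 mm and grips with 20 to 120 N. Pads are 22 mm wide; open, the fingers measure 114 mm over their backs; the gripper's body (76 mm by 85 mm) begins 54 mm behind the grasp point. The pads swing forward as they close: fully open they stand 13 mm farther back than shut.
Start: joints at [-75.103, 14.817, 87.949, -0, 77.235, -11.62], TCP at [0.246, -0.492, 0.231] pointing down, gripper open.
Joint ranges: [-179.93, 179.93], [-52.35, 119.4], [10.71, 147.94], [-69.91, 249.91], [12.55, 155.21], [-178.61, 178.61]. Speed limits (degrees/s): [147.25, 147.25, 180, 180, 180, 180].

### API

Orientations are given as [roll, pitch, yaw] about the fixed x, y, z axes, in that order (R = Rz(yaw) Ry(pitch) Rx(roll)).
In Python, from rig import r gives the robot as it stands. Calls block until the motion is done:
- r.move_ptp(position, orientation): joint-space move of the TCP to a pose.
- r.movel(position, rot=None, speed=0.15, threshold=None): straight line of the TCP; rot=None keeps the orientation; speed is the mean speed in m/s. With threshold (N) it stops when the force on the tool has changed by that much, and returns True; else False.
- r.movej(angles): joint-space move.
- r.gripper_to(opening, grasp_force=None): finger opening in m; grasp_force is the grip in N (None keeps the last); returns when the fingers have stopped.
- r.pause(seconds).
- r.ik(position, orientation): joint angles nearest the present ones, or None.
- r.state(): the state.
- r.read_camera(name): name is "scene" or "side" or "wrist"; returns a dict with "color" (400x640x3 uint8, red, green, blue), "depth" (400x640 float32, m along the optical axis (not along the pixel's ray), 0 where there is no reading), "intrinsics" (3x3 intrinsics, pixels), "cam_to_world" (4x4, takes a point from camera to world coordinates). Camera axes: x right, y down, z forward; pixel columns grow to the right and rows downward; lengths in m; the calibration is good to about 2 mm. A picture is of the moment at which its call begins.
A pose or a line that the arm cannot do raises r.MotionError and nothing moves.
- r.close_job(): hands the job in, once; it reports no verdict.
The state is a dict: "clock": time; "qpos": joint angles; "joint_velocities": joint speeds; "joint_torque": joint torques, N m; "tcp_pos": TCP position; "tcp_rot": TCP orientation; "wrist_force": force on the tool from outside, world axes, zero at the start; "torque": the same for the moment, N m; "gripper_width": finger opening in m.
Only numpy, scipy, OpenCV 4.12 (cv2) and the standard library are available. Lean on these libraries where they do the work, as an engineer would, in place of code of your own. Each camera call takes 0.05 s, during which the arm holds its last target.

### The job

The sample shed window on the display table is shut and its stay bar lies off the peg, swung to one side. Open the window and drop the bar's middle hole (the third of the five) over the peg, fully home, so that the stay holds the window open, then let go. Feel for the peg rather than forcing the bar down on it, do not let the sash drop back on its own, and leave the other wares where they stand.

Things in the scene. Friction and masses are not known exactly. Their poses are not given: they have to be found in the camera images.
- window: Sample of a top-hung shed window: brown timber frame 420 mm wide, 480 mm high, fixed on the table. Origin on the table below the middle of the frame's inner face; x to the outside, -x to the inside (the room side, with stay and peg), y along the sill, z up. Sill board 460 mm long, top at z 120 mm, from x -100 to +50 mm.
- peg_track (a point): Point on the sill top, window (-75, 0, 120) mm. The peg stands within 10 mm of it along window x, wherever its slotted plate (20 x 50 mm) was screwed down: its exact place is not measured, find it by eye or feel. Peg: upright dark steel pin, 8.6 mm thick, flat tip with a 1 mm bevel 23 mm above the sill, on a shoulder 18 mm across and 7 mm high. Window y 0.
- sash (a joint): Angle of the white glazed sash, rad: 0 shut, growing as its lower edge swings out to window +x. Hinge line along y at window x 20, z 416 mm. About 0.9 kg, hangs shut by its own weight, nearly frictionless.
- stay: Stay: dark flat steel bar 22 mm wide, 5 mm thick, 0.2 kg, running along its own -x from the origin (its pivot), half its thickness above and below z 0; 10.6 mm holes at 55, 90, 125, 160, 195 mm from the pivot; a ball on its free end. It swivels freely sideways (0.9 rad either way) and tips freely up and down. Left off, it rests on the sill's inner edge.
- pivot (a point): The bar's pivot on the sash's bottom rail: at window (-20, 0, 131) mm when shut, carried round the hinge line by the sash. With the middle hole home, the bar's underside lies on the peg's shoulder and the sash stands 0.20 to 0.30 rad open.
- mid_hole (a point): Centre of the bar's middle hole, 125 mm from the pivot, at half thickness. Home on the peg it is at window z 129.5 mm; with the bar lying on the tip of the peg it is at z 145 mm.
- bulb (a point): Centre of the 24 mm steel ball on the bar's free end, 240 mm from the pivot, in line with the bar: the place to grip it. About 110 mm above the table at the start, free all round.
- herb_pot: Terracotta pot with a small plant, 62 mm wide, 56 mm high, standing on the sill; origin under it.
- sill_gnome: Small gnome figure with a green hat, 45 mm wide, 85 mm high, standing on the sill; origin under it.
- table_gnome: Gnome figure with a green hat, 55 mm wide, 105 mm high, on the table near the window's room side; origin under it.
- big_gnome: Gnome figure with a green hat, 80 mm wide, 150 mm high, on the table; origin under it.
- drink_bottle: Child's drinking bottle, 72 mm wide, 165 mm high, on the table; origin under it.

How it is judged (in metres and radians):
At the end, for the whole second after the job is handed in: The middle hole is home on the peg: its centre within 4 mm of its resting height (window z 129.5 mm), over the peg's part of the sill (window x -90 to -60 mm, y within 6 mm); the sash stands still, 0.17 to 0.34 rad open (z of mid_hole in the frame of window below 0.1335 m and x of mid_hole in the frame of window between -0.09 and -0.06 m and y of mid_hole in the frame of window between -0.006 and 0.006 m and value of joint sash between 0.17 and 0.34 rad and not (velocity of joint sash above 0.05 rad/s) and not (velocity of joint sash below -0.05 rad/s)); the robot touches nothing.
It fails at once if the bar is forced against the peg or the sill (over 40 N) (contact force between window and stay above 40 N).
It fails at once if the sash drops back on its own (over 0.6 rad/s) (velocity of joint sash below -0.6 rad/s).
It fails at once if one of the other wares is shifted by over 30 mm (distance of any of herb_pot, sill_gnome, table_gnome, big_gnome, drink_bottle from where it was at the start of the episode above 0.03 m).
It also fails if it takes over 72 s, if anything falls off the work surface, if the arm or the gripper's body presses on something with over 40 N, if the wrist force passes 120 N, or if a joint passes its speed limit or range.

## Working session

There is one attempt and no reset: what is moved stays moved. The work goes in short steps, each a Python script; the robot and the scene stay as the last script left them, time stands still between calls to the robot, and variables do not carry over. Pictures are saved under pics/ and viewed, and the job is handed in when it is done.

```bash
mkdir -p pics; ls; cat > h.py <<'E'
from rig import r
import numpy as np, cv2
def snap(n,f):
    c=r.read_camera(n); cv2.imwrite('pics/'+f+'.png',c['color'][:,:,::-1]); np.savez('pics/'+f+'.npz',**c); return c
def pts(c):
    K=c['intrinsics'];d=c['depth'];v,u=np.mgrid[:d.shape[0],:d.shape[1]]
    P=np.stack([(u-K[0,2])/K[0,0]*d,(v-K[1,2])/K[1,1]*d,d],-1)
    T=c['cam_to_world'];return P@T[:3,:3].T+T[:3,3]
E
python3 - <<'E'
from h import *
for n in ['scene','side','wrist']:
    c=snap(n,n+'0'); print(n,c['cam_to_world'].round(3).tolist(),c['intrinsics'][0,0])
s=r.state();print(s)
E
```

```text
pics
scene [[-0.051, 0.83, -0.556, 1.211], [0.999, 0.04, -0.033, 0.117], [-0.005, -0.557, -0.831, 1.251], [0.0, 0.0, 0.0, 1.0]] 463.2540246244504
side [[-0.853, -0.34, 0.396, 0.246], [-0.522, 0.576, -0.63, 0.588], [-0.014, -0.744, -0.668, 0.772], [0.0, 0.0, 0.0, 1.0]] 369.06926162593555
wrist [[0.445, -0.862, -0.243, 0.306], [-0.895, -0.429, -0.119, -0.461], [-0.002, 0.271, -0.963, 0.372], [0.0, 0.0, 0.0, 1.0]] 318.73584145507493
{'clock': 0.15, 'qpos': array([-7.51030276e+01,  1.48483014e+01,  8.79968834e+01, -1.88035135e-03,
        7.72353530e+01, -1.16190768e+01]), 'joint_velocities': array([-0.03168403,  0.02629036, -0.10944265,  0.06672159, -0.02694869,
        0.0864097 ]), 'joint_torque': array([ 2.19752961e-03, -4.46382666e+01, -2.90821695e+01, -3.05109133e-04,
        8.15025007e-03, -5.32447268e-05]), 'tcp_pos': array([ 0.24545363, -0.49173152,  0.23067705]), 'tcp_rot': array([-1.79985575e+02,  7.92566723e-02, -6.34835240e+01]), 'wrist_force': array([0.25605094, 1.0059423 , 0.21070952]), 'torque': array([-0.00749212,  0.00424682, -0.01821615]), 'gripper_width': 0.08548417873698982}
```

View pics/scene0.png

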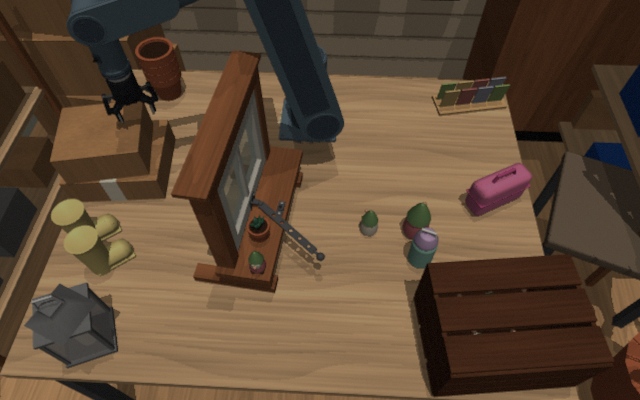

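View pics/side0.png

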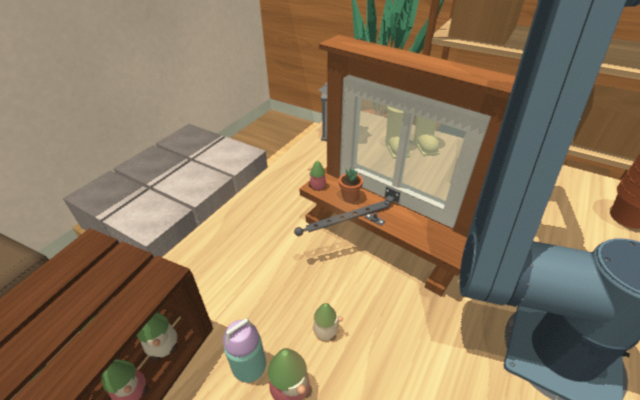

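View pics/wrist0.png

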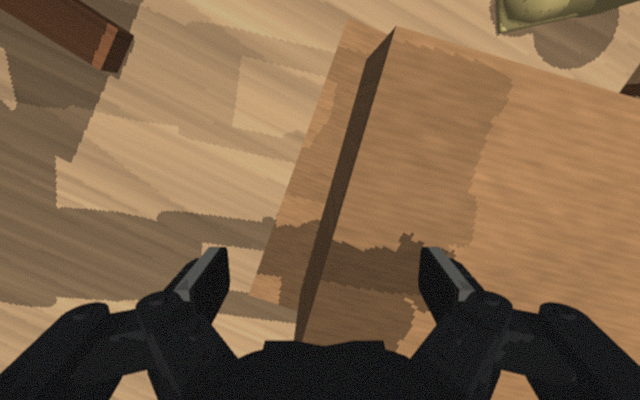

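The scene view shows the window with its room side facing world +y. The bulb is at scene (320,256) and side (298,231), and the peg is near side (373,217). Next I measure all of these.

```bash
cat > m1.py <<'E'
import numpy as np,cv2
from h import pts
C={n:dict(np.load(f'pics/{n}0.npz')) for n in ['scene','side']}
P={n:pts(C[n]) for n in C}
for n in C: C[n]['P']=P[n]
def show(n,u,v): print(n,u,v,P[n][v,u].round(4))
for a in [('scene',320,256),('scene',258,215),('scene',257,250),('scene',370,215),('scene',419,210),('scene',426,237),('scene',280,205),('side',298,231),('side',391,195),('side',373,217),('side',350,180),('side',318,175)]: show(*a)
for n in C:
  for z,t in ((.12,.003),(.48,.003)):
    m=(abs(P[n][...,2]-z)<t)&(C[n]['depth']>0)
    # saturated brown
    hsv=cv2.cvtColor(C[n]['color'],cv2.COLOR_RGB2HSV)
    m&=(P[n][...,0]>0.0)&(P[n][...,0]<.8)&(abs(P[n][...,1]+.15)<.22)
    k,l,s,c=cv2.connectedComponentsWithStats(m.astype(np.uint8))
    i=1+np.argmax(s[1:,4]); q=P[n][l==i][:,:2]
    print(n,z,len(q),cv2.minAreaRect((q*1000).astype(np.float32)), P[n][l==i][:,2].mean())
    o=C[n]['color'][:,:,::-1].copy();o[l==i]=(0,255,0);cv2.imwrite(f'pics/m_{n}_{int(z*100)}.png',o)
E
python3 m1.py
```

```text
scene 320 256 [0.6238 0.0761 0.1183]
scene 258 215 [ 0.4994 -0.1106  0.1179]
scene 257 250 [ 0.6137 -0.0987  0.1181]
scene 370 215 [0.4706 0.2155 0.0973]
scene 419 210 [0.4713 0.3527 0.1356]
scene 426 237 [0.5681 0.363  0.1497]
scene 280 205 [ 0.4764 -0.0471  0.1404]
side 298 231 [0.6142 0.0868 0.1215]
side 391 195 [ 0.4649 -0.1261  0.144 ]
side 373 217 [ 0.4772 -0.0466  0.1251]
side 350 180 [ 0.5616 -0.078   0.1876]
side 318 175 [ 0.6535 -0.0729  0.1711]
scene 0.12 2968 ((481.6328125, -45.47758483886719), (220.7008056640625, 472.4293518066406), 77.26713562011719) 0.11943862004505051
scene 0.48 4670 ((461.3423767089844, -159.4788360595703), (77.58755493164062, 463.62689208984375), 83.43620300292969) 0.480604594589355
side 0.12 3067 ((374.2913818359375, -68.90795135498047), (113.01426696777344, 270.81805419921875), 83.13404846191406) 0.11962431038119475
side 0.48 3309 ((480.1636047363281, -159.43685913085938), (79.99919891357422, 419.8897399902344), 83.3985824584961) 0.4811982794489848
```

```bash
python3 - <<'E'
import cv2,numpy as np
a=cv2.imread('pics/m_scene_12.png');b=cv2.imread('pics/side0.png')
a=cv2.resize(a[150:300,180:380],None,fx=4,fy=4,interpolation=2)
b=cv2.resize(b[130:280,280:480],None,fx=4,fy=4,interpolation=2)
cv2.imwrite('pics/za.png',a);cv2.imwrite('pics/zb.png',b)
E
```

```text
(no output)
```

View pics/za.png

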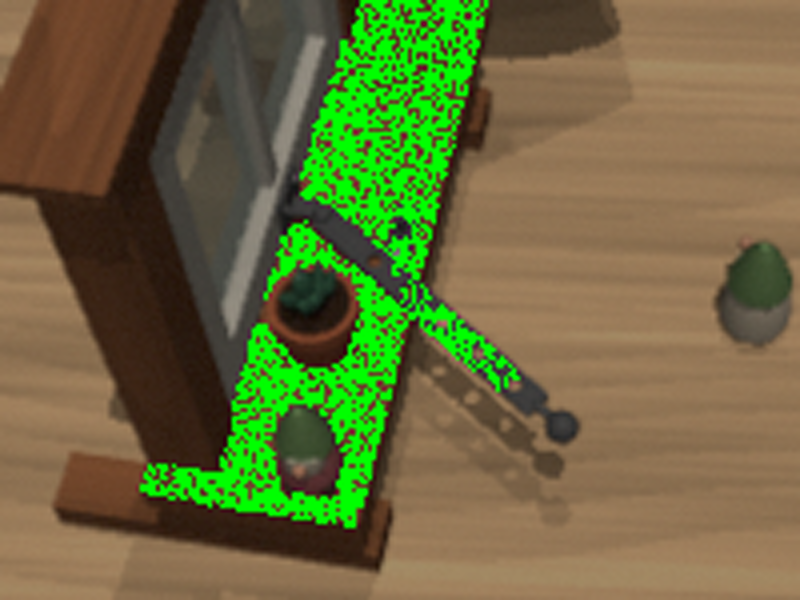

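View pics/zb.png

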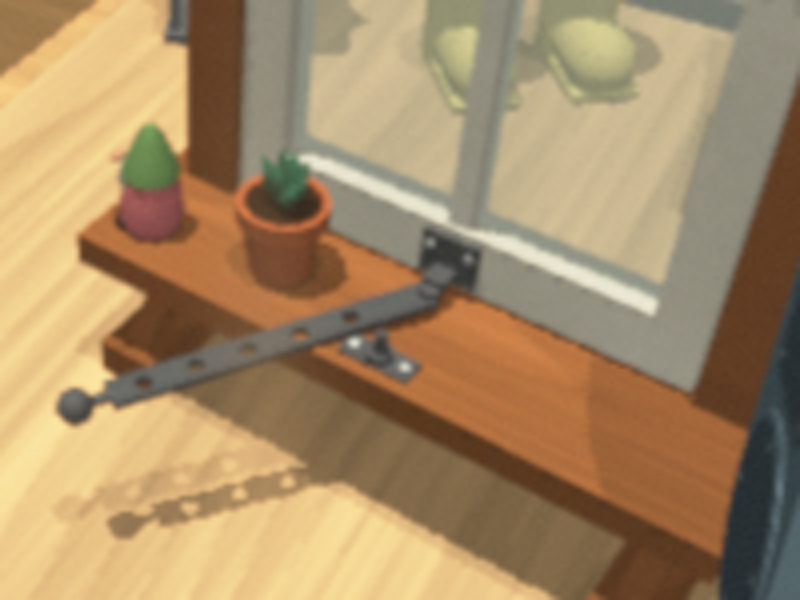

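```bash
cat >> m1.py <<'E'
print('----')
for n in C:
  hsv=cv2.cvtColor(C[n]['color'],cv2.COLOR_RGB2HSV)
  p=P[n]; m=(abs(p[...,2]-.12)<.006)&(C[n]['depth']>0)&(hsv[...,1]>90)&(p[...,0]>0.0)&(p[...,0]<.8)&(abs(p[...,1]+.1)<.2)
  q=p[m]
  for deg in [-96.6]:
    a=np.radians(deg); X=np.array([np.cos(a),np.sin(a)]);Y=np.array([-X[1],X[0]])
    x=q[:,:2]@X;y=q[:,:2]@Y
    # inner edge: min x per y-bin
    b=[];
    for y0 in np.arange(.2,.75,.02):
      s=(y>y0)&(y<y0+.02)
      if s.sum()>15: b.append((y0+.01,np.percentile(x[s],2)))
    b=np.array(b); print(n,b.round(4).tolist())
    s=x<-.0; print('y max',np.percentile(y,[0.5,1,99,99.5]).round(4))
# bulb: dark blob near
for n,(u,v) in dict(scene=(320,256),side=(298,231)).items():
  g=C[n]['color'].astype(int); w=g[v-12:v+13,u-12:u+13]; m=((w.max(-1)<110)&(w.max(-1)-w.min(-1)<30)).astype(np.uint8)
  m=cv2.morphologyEx(m,cv2.MORPH_OPEN,cv2.getStructuringElement(2,(7,7) if n=='side' else (5,5)))
  M=cv2.moments(m,True); print(n,'bulb',u-12+M['m10']/M['m00'],v-12+M['m01']/M['m00'],M['m00'])
E
python3 m1.py | sed -n '/----/,$p'
```

```text
----
scene [[0.25, -0.0248], [0.27, -0.0256], [0.29, -0.0248], [0.31, -0.0248], [0.33, -0.0254], [0.35, -0.0256], [0.37, -0.0239], [0.39, -0.0254], [0.41, -0.0252], [0.43, -0.0242], [0.45, -0.0246], [0.47, -0.026], [0.49, -0.0249], [0.51, -0.0254], [0.53, -0.0237], [0.55, -0.0519], [0.57, -0.0627], [0.59, -0.038], [0.61, -0.0255], [0.63, -0.0263], [0.65, -0.0253], [0.67, -0.0254], [0.69, -0.0244], [0.71, -0.0237]]
y max [0.2498 0.2522 0.7067 0.7073]
side [[0.25, -0.0304], [0.27, -0.0289], [0.29, -0.0293], [0.31, -0.0295], [0.33, -0.0293], [0.35, -0.0295], [0.37, -0.0292], [0.39, -0.0296], [0.41, -0.0287], [0.43, -0.0289], [0.45, -0.0291], [0.47, -0.0295], [0.49, -0.0299], [0.51, -0.0307], [0.53, -0.0577], [0.55, -0.0492], [0.57, -0.1122], [0.59, -0.0297], [0.61, -0.0296], [0.63, -0.0298], [0.65, -0.0295], [0.67, -0.0291], [0.69, -0.03]]
y max [0.2524 0.2559 0.6922 0.6992]
scene bulb 315.7368421052632 252.58947368421053 95.0Traceback (most recent call last):
  File "m1.py", line 37, in <module>
    M=cv2.moments(m,True); print(n,'bulb',u-12+M['m10']/M['m00'],v-12+M['m01']/M['m00'],M['m00'])
                                               ~~~~~~~~^~~~~~~~~
ZeroDivisionError: float division by zero
```

```bash
cat >> h.py <<'E'
A=np.radians(-96.6);WX=np.array([np.cos(A),np.sin(A),0]);WY=np.array([-WX[1],WX[0],0]);WO=.073*WX+.478*WY
def w2r(p): return WO+p[0]*WX+p[1]*WY+np.array([0,0,p[2]])
def r2w(q): q=np.asarray(q)-WO; return np.array([q@WX,q@WY,q[2]])
def ray(c,u,v):
    K=c['intrinsics'];T=c['cam_to_world'];d=T[:3,:3]@np.linalg.inv(K)@[u,v,1];return T[:3,3],d/np.linalg.norm(d)
def tri(rs):
    M=sum(np.eye(3)-np.outer(d,d) for o,d in rs);b=sum((np.eye(3)-np.outer(d,d))@o for o,d in rs);p=np.linalg.solve(M,b)
    return p,[np.linalg.norm((np.eye(3)-np.outer(d,d))@(p-o)) for o,d in rs]
def onz(rr,z): o,d=rr;return o+d*(z-o[2])/d[2]
E
python3 - <<'E'
from h import *
S={n:dict(np.load(f'pics/{n}0.npz')) for n in ['scene','side']}
def both(name,a,b):
    rs=[ray(S['scene'],*a),ray(S['side'],*b)];p,e=tri(rs);print(name,p.round(4),'win',r2w(p).round(4),'err',np.round(e,4));return rs
rs=both('bulb',(320.25,256),(298.5,231))
rs=both('pegtip',(279.7,205.2),(374.2,213.8))
for q in rs: print(r2w(onz(q,.143)).round(4))
for n,(u,v) in dict(tg=(370,222),bg=(417,220),bot=(424,250)).items(): print(n,r2w(onz(ray(S['scene'],u,v),.05)).round(3),onz(ray(S['scene'],u,v),.05).round(3))
for f,n,c in (('side','pa',(374,214)),('scene','pb',(280,206)),('side','pc',(298,231)),('scene','pd',(320,256))):
    im=cv2.imread(f'pics/{f}0.png');x,y=c;cv2.imwrite(f'pics/{n}.png',cv2.resize(im[y-12:y+13,x-16:x+17],None,fx=12,fy=12,interpolation=0))
a=[cv2.imread(f'pics/p{k}.png') for k in 'abcd'];cv2.imwrite('pics/pp.png',cv2.resize(np.vstack([np.hstack(a[:2]),np.hstack(a[2:])]),(792,600)))
E
```

```text
bulb [0.6196 0.0768 0.1098] win [-0.2205  0.1287  0.1098] err [0.0003 0.0003]
pegtip [ 0.4751 -0.048   0.1365] win [-0.0799 -0.0005  0.1365] err [0.0006 0.0006]
[-0.0809  0.0032  0.143 ]
[-0.0869 -0.0035  0.143 ]
tg [-0.344 -0.041  0.05 ] [0.465 0.219 0.05 ]
bg [-0.485 -0.071  0.05 ] [0.451 0.362 0.05 ]
bot [-0.51   0.029  0.05 ] [0.554 0.376 0.05 ]
```

View pics/pp.png

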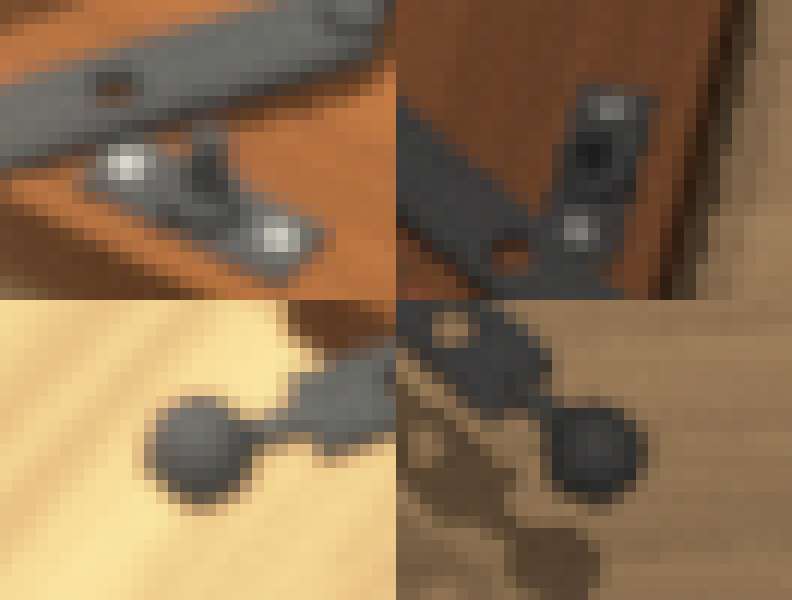

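```bash
python3 - <<'E'
from h import *
S={n:dict(np.load(f'pics/{n}0.npz')) for n in ['scene','side']}
for n,a in (('side',(374.35,218.2)),('scene',(280.0,207.5)),('side',(368,215)),('side',(380.7,221.3)),('scene',(281.3,202.3)),('scene',(278.7,212.7))): print(n,r2w(onz(ray(S[n],*a),.122)).round(4))
print(tri([ray(S['side'],374.35,218.2),ray(S['scene'],280,207.5)]))
for n,a in (('side',(374.6,211.8)),('scene',(280,205.8))): print('tip',n,r2w(onz(ray(S[n],*a),.143)).round(4))
E
```

```text
side [-0.0803 -0.0021  0.122 ]
scene [-0.0788 -0.0025  0.122 ]
side [-0.0801  0.0167  0.122 ]
side [-0.0803 -0.0204  0.122 ]
scene [-0.0786 -0.021   0.122 ]
scene [-0.079   0.0158  0.122 ]
(array([ 0.47340342, -0.04845503,  0.12169021]), [np.float64(0.0006496798866148868), np.float64(0.0006496798866149725)])
tip side [-0.0801 -0.0005  0.143 ]
tip scene [-0.0822  0.0051  0.143 ]
```

```bash
sed -i 's/.478\*WY/.476*WY/' h.py; cat >> h.py <<'E'
from scipy.spatial.transform import Rotation as Ro
from scipy.optimize import fsolve
GP=0.018
def piv(th): return np.array([.020-.040*np.cos(th)+.285*np.sin(th),0,.416-.285*np.cos(th)-.040*np.sin(th)])
def bdir(ph,ta): return np.array([-np.cos(ta)*np.cos(ph),np.cos(ta)*np.sin(ph),np.sin(ta)]) # pivot->bulb
def pose(th,ph,ta,sg=-1,off=np.zeros(3)):
    """off: tcp correction (window frame). returns TCP pos, rpy"""
    b=bdir(ph,ta);bulb=piv(th)+.240*b
    R=np.column_stack([WX,WY,[0,0,1]])
    bw=R@b; bu=w2r(bulb+off)
    zt=-(np.array([0,0,1])-bw[2]*bw);zt/=np.linalg.norm(zt)
    y=-sg*bw; x=np.cross(y,zt)   # sg=-1: tool +y points to the room, camera on window side
    return bu+zt*GP, Ro.from_matrix(np.column_stack([x,y,zt])).as_euler('xyz',degrees=True)
def hole_solve(hx,hy,hz):
    """theta,phi,tau putting mid hole centre there (window frame)"""
    f=lambda q: piv(q[0])+.125*bdir(q[1],q[2])-np.array([hx,hy,hz])
    return fsolve(f,[.22,0,.1])
PH0=np.arctan2(.1307,.2005);TA0=-np.radians(5.1)
E
python3 - <<'E'
from h import *
print(hole_solve(-.0797,0,.155),hole_solve(-.0797,0,.1295))
for sg in (1,-1):
  p,o=pose(0,PH0,TA0,sg)
  print(sg,p.round(4),o.round(1),r.ik(p,o)); print(r.ik(p+[0,0,.15],o))
  q=hole_solve(-.0797,0,.155);p,o=pose(*q,sg);print(p.round(4),o.round(1),r.ik(p,o))
print(r.ik([.16,-.45,.62],[180,0,-63]),r.ik([.45,.1,.55],[180,0,-30]))
E
```

```text
[ 2.18001201e-01 -3.02437482e-36  2.08758393e-01] [2.27463544e-01 1.51218741e-36 1.43294165e-03]
1 [0.6184 0.0753 0.0917] [174.9  -0.  -39.7] [-1.00972373 31.12030605 83.89623024 -4.28477472 68.2318888  40.39192724]
[-1.00972373 24.51781456 72.72019372 -3.9886298  85.96489492 39.08147742]
[0.487  0.0674 0.1612] [-168.     0.    -6.6] [-14.04657312  11.54774673 103.92964206  12.93539572  66.63617551
 -12.81429466]
-1 [0.6184 0.0753 0.0917] [-174.9    0.   140.3] [  -1.00972373   31.12030605   83.89623024   -4.28477472   68.2318888
 -139.60807276]
[  -1.00972373   24.51781456   72.72019372   -3.9886298    85.96489492
 -140.91852258]
[0.487  0.0674 0.1612] [168.    0.  173.4] [-14.04657312  11.54774673 103.92964206  12.93539572  66.63617551
 167.18570534]
[-8.38413810e+01  1.07289705e+01  3.93032721e+01 -2.54444375e-14
  1.29967757e+02 -2.08413810e+01] [-1.37891897e+00  4.75612876e+00  5.67974585e+01 -2.54444375e-14
  1.18446413e+02  2.86210810e+01]
```

```bash
python3 - <<'E'
from h import *
rows=[]
for x in (.35,.45,.55,.65):
  for z in (.15,.3,.45):
    q=r.ik([x,.05,z],[180,0,-20])
    if q is None: continue
    a=np.degrees(np.arctan2(.05,x))-q[0]; R=np.hypot(x,.05); d=R*np.sin(np.radians(a)); rows.append((np.sqrt(R*R-d*d),z,d,*np.radians(q[1:3])))
rows=np.array(rows);print('d',rows[:,2].round(4))
r_,z,_,a,b=rows.T
n=len(r_);o=np.ones(n);Z=0*o
M=np.vstack([np.column_stack([np.sin(a),np.sin(a+b),np.cos(a+b),o,Z]),np.column_stack([np.cos(a),np.cos(a+b),-np.sin(a+b),Z,o])])
s=np.linalg.lstsq(M,np.r_[r_,z],rcond=None);print(s[0].round(4),s[1])
S={n:dict(np.load(f'pics/{n}0.npz')) for n in ['scene','side']}
j=np.radians(-75.1);e=np.array([np.cos(j),np.sin(j)]);l=np.array([-e[1],e[0]])
for n in S:
  P=pts(S[n]).reshape(-1,3);P=P[(S[n]['depth'].ravel()>0)]
  A=P[:,:2]@e;L=P[:,:2]@l
  for z0 in np.arange(.05,1.1,.1):
    s=(abs(P[:,2]-z0)<.05)&(abs(A-.25)<.42)&(abs(L)<.25)
    c=s&(np.hypot(P[:,0],P[:,1])<.7)
    if z0>.5 and c.sum()>20: print(n,z0.round(2),c.sum(),'along',np.percentile(A[c],[2,50,98]).round(3),'lat',np.percentile(L[c],[2,50,98]).round(3))
E
```

```text
d [0.1108 0.1108 0.1108 0.1108 0.1108 0.1108 0.1108 0.1108 0.1108 0.1108
 0.1108 0.1108]
[ 0.5344  0.4259  0.0602  0.     -0.1325] [1.55607777e-30]
scene 0.55 2761 along [0.028 0.455 0.576] lat [0.136 0.172 0.25 ]
scene 0.65 2743 along [0.056 0.434 0.568] lat [0.115 0.171 0.25 ]
side 0.55 6415 along [0.009 0.028 0.142] lat [0.181 0.223 0.25 ]
side 0.65 4031 along [0.037 0.047 0.146] lat [0.181 0.22  0.25 ]
```

```bash
python3 - <<'E'
from h import *
r.movel([.22,-.47,.60])
print(r.state()['clock'])
r.move_ptp([.47,.10,.56],[180,0,-40])
p,o=pose(0,PH0,TA0,1)
r.move_ptp(p+[0,0,.09],o)
print(r.state()['clock'],r.state()['wrist_force'])
for n in ['scene','wrist','side']: snap(n,n+'1')
a=cv2.imread('pics/scene1.png')[140:320,180:460];b=cv2.imread('pics/wrist1.png');c=cv2.imread('pics/side1.png')[100:300,200:500]
cv2.imwrite('pics/c1.png',np.hstack([cv2.resize(a,(400,300)),cv2.resize(c,(400,300))]));
E
```

```text
2.7667
6.5 [-0.16094566  0.47955086  0.25139559]
```

View pics/c1.png

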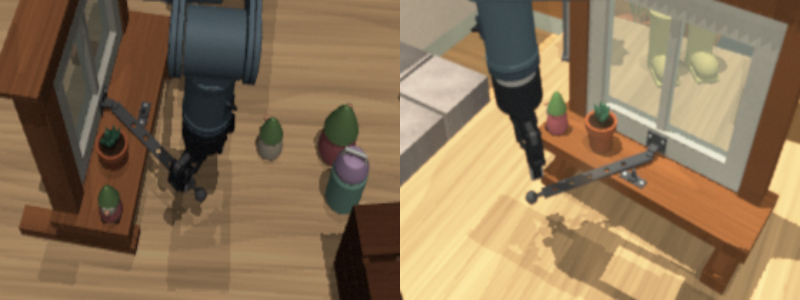

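View pics/wrist1.png

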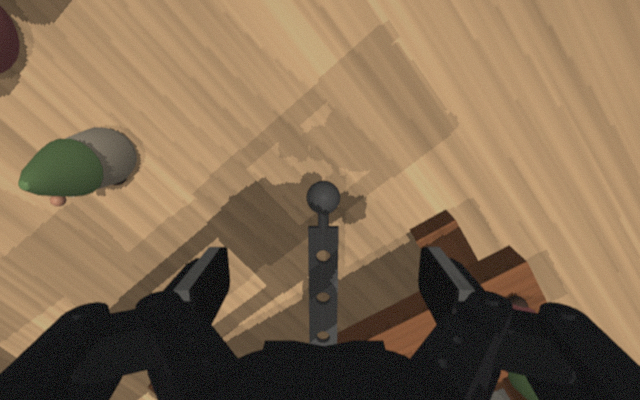

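The wrist view has the ball centred laterally between the fingers at (323,197), with the bar running down the image. I'll check its ray against the estimate, then grasp.

```bash
python3 - <<'E'
from h import *
c=dict(np.load('pics/wrist1.npz'))
print(onz(ray(c,322.7,196.5),.1098), r2w(onz(ray(c,322.7,196.5),.1098)), piv(0)+.24*bdir(PH0,TA0))
p,o=pose(0,PH0,TA0,1)
print(r.movel(p+[0,0,.002],speed=.12,threshold=6))
f0=r.state()['wrist_force']
snap('side','side2')
r.gripper_to(.02,grasp_force=40)
s=r.state();print(s['clock'],s['gripper_width'],s['wrist_force']-f0)
snap('side','side3');snap('wrist','wrist3')
a=cv2.imread('pics/side3.png')[150:300,220:420];cv2.imwrite('pics/c3.png',np.hstack([cv2.resize(a,(400,300)),cv2.resize(cv2.imread('pics/wrist3.png'),(400,300))]))
E
```

```text
[0.61895979 0.07682164 0.1098    ] [-0.220454    0.13002814  0.1098    ] [-0.22025851  0.13054258  0.10966537]
False
8.1917 0.021226699083552597 [-1.25335312  0.48061576  0.39200859]
```

View pics/c3.png

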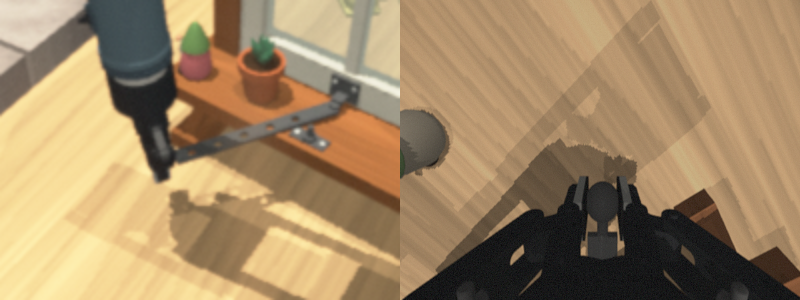

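```bash
python3 - <<'E'
from h import *
r.gripper_to(.0,grasp_force=40); s=r.state();print(s['clock'],s['gripper_width'],s['wrist_force'])
p,o=pose(0,PH0,np.radians(0),1); print(r.state()['tcp_pos'],p)
r.movel(p+[0,0,.002],o,speed=.06,threshold=15)
s=r.state();print(s['clock'],s['gripper_width'],s['wrist_force'])
snap('side','side4')
a=cv2.imread('pics/side4.png')[150:300,220:420];cv2.imwrite('pics/c4.png',cv2.resize(a,(800,600),interpolation=2))
E
```

```text
8.5083 0.02151639903389581 [-0.509942    0.78223426  1.35131841]
[0.61846748 0.07541905 0.09381419] [0.62005526 0.07729936 0.113     ]
9.0167 0.021471155574661477 [ 0.30185776 -1.12662678 -0.80890099]
```

View pics/c4.png

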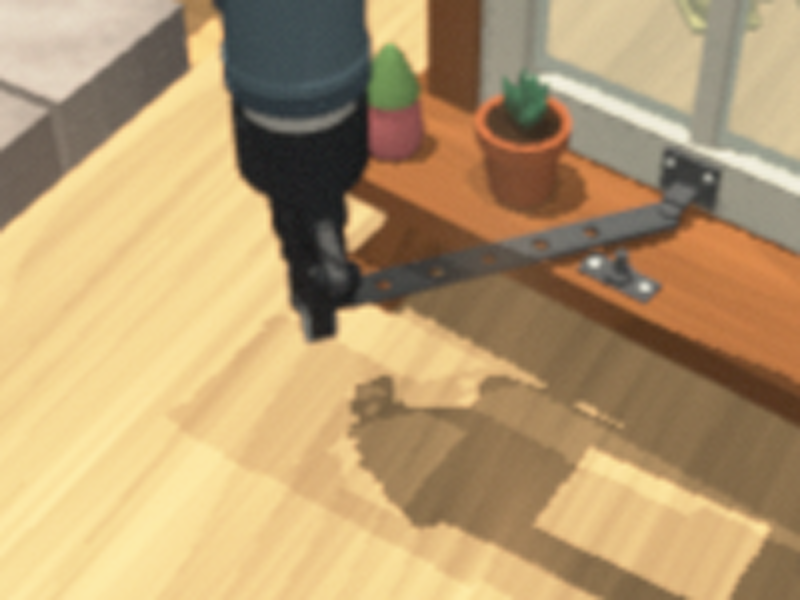

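```bash
sed -i 's/^GP=.*/GP=0.016/' h.py; cat >> h.py <<'E'
def go(q,speed=.08,th=15,off=np.zeros(3)):
    p,o=pose(*q,1,off); return r.movel(p,o,speed=speed,threshold=th)
E
python3 - <<'E'
from h import *
go((0,PH0,.21))
q=hole_solve(-.0797,0,.157);print(q)
q0=np.array([0,PH0,.21])
for k in np.linspace(0,1,7)[1:]:
    h=go(q0+(q-q0)*k); s=r.state(); print(round(s['clock'],2),h,s['wrist_force'].round(1),s['gripper_width'].round(4))
    if h: break
for n in ['scene','side']: snap(n,n+'5')
a=cv2.imread('pics/scene5.png')[150:300,180:380];b=cv2.imread('pics/side5.png')[130:280,280:480]
cv2.imwrite('pics/c5.png',np.hstack([cv2.resize(a,(400,300),interpolation=2),cv2.resize(b,(400,300),interpolation=2)]))
E
```

```text
[ 2.16436823e-01 -1.20974993e-35  2.25429758e-01]Traceback (most recent call last):
  File "<stdin>", line 6, in <module>
AttributeError: 'float' object has no attribute 'round'
```

```bash
python3 - <<'E'
from h import *
q=hole_solve(-.0797,0,.157)
q0=np.array([0,PH0,.21])
for k in np.linspace(0,1,7)[2:]:
    h=go(q0+(q-q0)*k); s=r.state(); print(round(s['clock'],2),h,s['wrist_force'].round(1),round(s['gripper_width'],4))
    if h: break
for n in ['scene','side']: snap(n,n+'5')
a=cv2.imread('pics/scene5.png')[150:300,180:380];b=cv2.imread('pics/side5.png')[130:280,280:480]
cv2.imwrite('pics/c5.png',np.hstack([cv2.resize(a,(400,300),interpolation=2),cv2.resize(b,(400,300),interpolation=2)]))
E
```

```text
10.66 False [ 0.7  1.5 -0.2] 0.0215
11.08 False [ 0.3  0.1 -1. ] 0.0213
11.52 False [-0.5  0.4 -0.5] 0.0214
11.97 False [ 0.2  0.4 -1.9] 0.0215
12.43 False [-0.3  0.9 -1. ] 0.0216
```

View pics/c5.png

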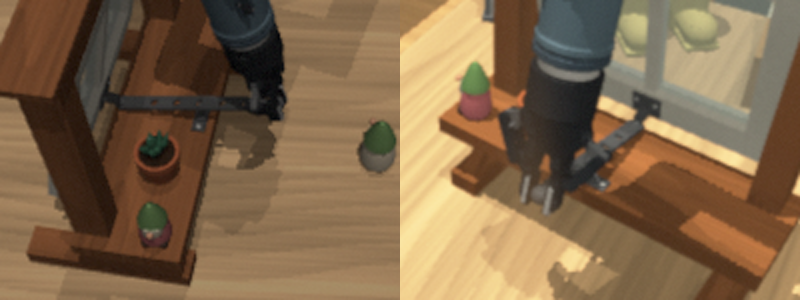

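The sash is open and the bar is raised, aligned over the peg. Now I lower it by feel.

```bash
cat >> h.py <<'E'
def lower(hx,hy,z0,z1,th=4.5,step=.004,speed=.03):
    z=z0
    while z>z1+1e-6:
        z=max(z-step,z1); h=go(hole_solve(hx,hy,z),speed,th)
        s=r.state(); 
        if h: break
    s=r.state();b=r2w(s['tcp_pos'])
    print('clk',round(s['clock'],2),'hit',h,'target hz',round(z,4),'tcp',b.round(4),'f',s['wrist_force'].round(1)); return h,z
E
python3 - <<'E'
from h import *
c=r.read_camera('scene')
im=c['color'][190:225,240:300,::-1];cv2.imwrite('pics/c6.png',cv2.resize(im,(780,455),interpolation=2))
lower(-.0797,0,.157,.1300)
E
```

```text
clk 15.37 hit False target hz 0.13 tcp [-0.195  -0.0002  0.1144] f [ 0.2  0.9 -1.1]
```

View pics/c6.png

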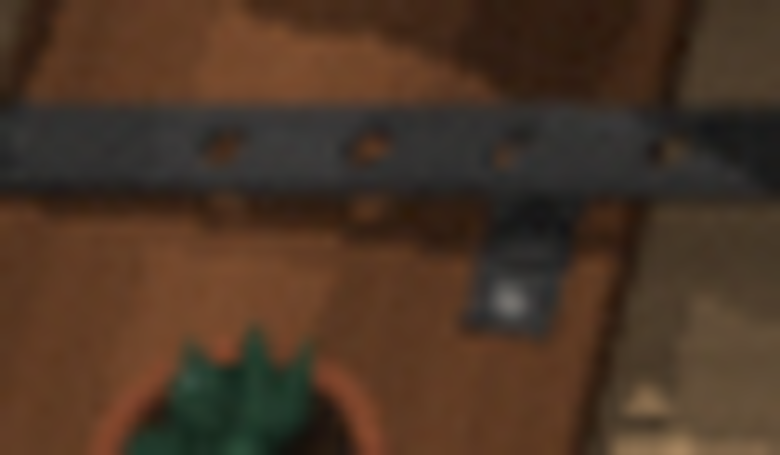

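```bash
python3 - <<'E'
from h import *
for n in ['scene','side']: snap(n,n+'7')
a=cv2.imread('pics/scene7.png')[185:235,230:310];b=cv2.imread('pics/side7.png')[170:250,320:420]
cv2.imwrite('pics/c7.png',np.hstack([cv2.resize(a,(400,300),interpolation=2),cv2.resize(b,(400,300),interpolation=2)]))
for d in ((0,.006),(0,-.006),(.005,0),(-.005,0)):
    f0=r.state()['wrist_force'];q=hole_solve(-.0797+d[0],d[1],.130)
    h=go(q,.02,6);s=r.state();print(d,h,r2w(s['tcp_pos']).round(4),(s['wrist_force']-f0).round(1))
    go(hole_solve(-.0797,0,.130),.03,15)
print(r.state()['clock'],r.state()['wrist_force'])
E
```

```text
(0, 0.006) True [-0.1947  0.002   0.1137] [-0.3  0.   0.4]
(0, -0.006) True [-0.1948 -0.0033  0.1148] [ 3.5 -0.5 -0.2]
(0.005, 0) True [-0.1936 -0.0007  0.1138] [ 1.2  1.6 -0.3]
(-0.005, 0) True [-0.1961 -0.0004  0.1143] [-0.1 -2.5  2.1]
17.6833 [ 0.34117771  0.62448908 -1.80856206]
```

View pics/c7.png

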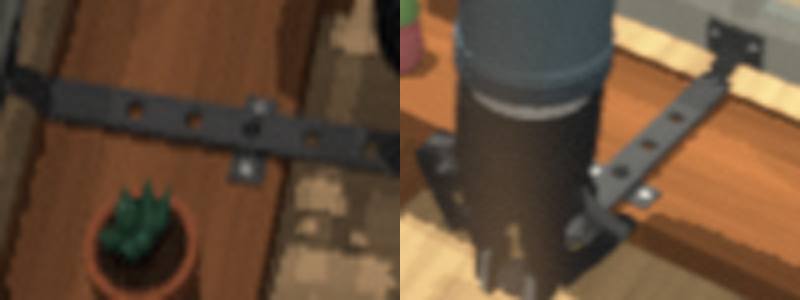

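The third hole, at (252,128) in the left half, is filled by the peg, and all four sideways probes met resistance. Next I seat it down, ease the load onto the peg, release and retreat.

```bash
python3 - <<'E'
from h import *
print(go(hole_solve(-.0805,0,.1270),.015,5)); s=r.state();print(r2w(s['tcp_pos']).round(4),s['wrist_force'].round(1))
r.gripper_to(.05); s=r.state(); print(s['gripper_width'],s['wrist_force'].round(1))
p=s['tcp_pos'];o=s['tcp_rot']
print(r.movel(p+np.array([0,0,.03]),speed=.05,threshold=8))
r.movel(p+np.array([0,0,.12]),speed=.12,threshold=10)
r.movel(w2r([-.30,.02,.33]),speed=.2)
print(r.state()['clock'])
for n in ['scene','side']: snap(n,n+'8')
c=dict(np.load('pics/scene8.npz'))
a=cv2.imread('pics/scene8.png')[150:300,180:380];b=cv2.imread('pics/side8.png')[130:280,280:480]
cv2.imwrite('pics/c8.png',np.hstack([cv2.resize(a,(400,300),interpolation=2),cv2.resize(b,(400,300),interpolation=2)]))
E
```

```text
True
[-1.948e-01  1.000e-04  1.130e-01] [-0.7 -0.6  6.1]
0.0502462693695452 [-0.1 -0.5 -0.1]
False
20.8583
```

View pics/c8.png

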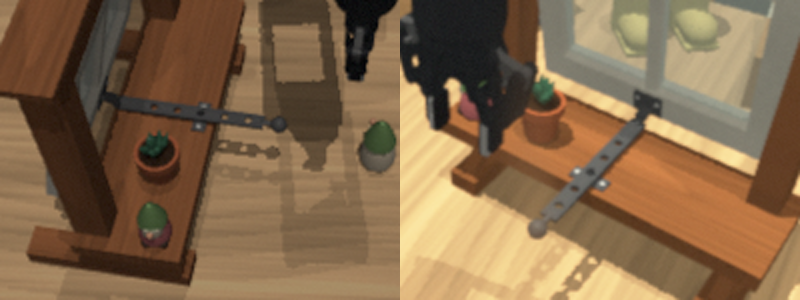

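The gripper is clear. The bulb is at scene ≈(319,212) and side ≈(414.5,244). I'll triangulate it to check height and sash angle, and check that nothing is still moving.

```bash
python3 - <<'E'
from h import *
r.pause(1.0)
S={n:snap(n,n+'9') for n in ['scene','side']}
p,e=tri([ray(S['scene'],180+279/2-.25,150+124/2-.25),ray(S['side'],280+137.5/2-.25,130+228/2-.25)]);print('bulb win',r2w(p).round(4),e)
P=pts(S['scene']);print('bar z along:',[ (P[v,u].round(4)[2]) for u,v in ((247,202),(262,204),(272,206),(292,208.5.__int__()),(305,210))])
for n in S:
  d=cv2.absdiff(S[n]['color'],np.load(f'pics/{n}8.npz')['color']);print(n,'moving px',int((d.max(-1)>40).sum()))
b=r2w(p); f=fsolve(lambda t: np.linalg.norm(piv(t[0])-b)-.240,[.2]);print('theta',f, 'hole',(piv(f[0])+(b-piv(f[0]))*125/240).round(4))
E
```

```text
bulb win [-0.1953 -0.      0.129 ] [np.float64(4.7080881069452554e-05), np.float64(4.708088106958225e-05)]
bar z along: [np.float64(0.1293), np.float64(0.1314), np.float64(0.1353), np.float64(0.0039), np.float64(0.0024)]
scene moving px 10
side moving px 102
theta [0.22540399] hole [-0.0803 -0.      0.1291]
```

```bash
python3 - <<'E'
from h import *
d=cv2.absdiff(np.load('pics/side9.npz')['color'],np.load('pics/side8.npz')['color']).max(-1)>40
v,u=np.where(d);print(u.min(),u.max(),v.min(),v.max(),np.median(u),np.median(v))
print(r.state()['clock'],r.state()['joint_velocities'].round(2))
r.close_job()
E
```

```text
274 469 35 346 304.0 169.0
22.0583 [0.04 0.05 0.06 0.01 0.01 0.01]
the job is handed in; nothing more can be done
```

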